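Set up two casting flasks for investing

ROBOT

A 6-joint arm with a two-finger parallel gripper is mounted at the origin on a cart in front of the work surface, level with it; the furniture and walls round the work are solid. World frame = base frame: x ahead of the robot, y to its left, z up, the work surface at z = 0. Lengths are in mm, angles in rad, forces in N, time in s.
With the tool pointing down it reaches from about 325 to 775 mm from the base axis. Payload 9.3 kg.
Tool frame: the origin (TCP) lies at the very end of the fingers, on their centre line; the grasp point (between the pads) lies 19 mm behind it; z points along the fingers, y is the line along which they close (so a half turn about z gives the same grasp; the last joint's range is limited). The gripper opens to 85 mm and grips with 20 to 120 N. Pads are 22 mm wide; open, the fingers measure 114 mm over their backs; the gripper's body (76 mm by 85 mm) begins 54 mm behind the grasp point. The pads swing forward as they close: fully open they stand 13 mm farther back than shut.
Start: joints at [-1.309, 0.259, 0.021, 1.334, 0, 1.418], TCP at [221.647, -503.358, 231.279] pointing down, gripper open.
Joint ranges: [-3.04, 3.04], [-0.91, 1.82], [-1.04, 1.36], [-1.92, 1.95], [-1.52, 1.45], [-3.14, 3.14]. Speed limits (rad/s): [2.22, 2.22, 2.79, 3.14, 3.14, 3.14].

INTERFACE

Orientations are given as [roll, pitch, yaw] about the fixed x, y, z axes, in that order (R = Rz(yaw) Ry(pitch) Rx(roll)).
In Python, from station import * gives the robot as it stands. The module is installed in compiled form; this text tells all that it offers.
- The arm moves only by the tool move_arm, never from a script. Its argument "increments" is a list of rows, each a list of 5 numbers: the closure in counts, from 0 (fully open) to 255 (shut), then the shift along the tool's x, y, z in cm, then the turn about the tool's z in rad. A call has 1 to 5 rows; each row shifts and turns the commanded pose from where the row before left it, along the tool's axes as they then stand; what a row does not reach is not made up. A row lasts 1/10 s, in which the tool goes at most 50 mm and 8.59 degrees, less where a joint would pass 70% of its speed; a pose out of reach is approached as far as the arm can. A call is refused whole if a number of a shift passes 5 or a number of a turn 0.15, either way. A call with a gripper value outside its range is refused whole. The fingers move at their own pace and stop on an object; the grip force is fixed at half the most. Time passes only in rows, so rows that do not move let the fingers close. It gives the time, the measured TCP pose, the force, the opening and the grip force at its end, in the units of the state.
- read_state(): the state, without advancing time (a new reading comes with each control period).
- capture(name): name is "side" or "top" or "wrist"; returns a dict with "img" (400x640x3 uint8, red, green, blue), "fov_y" (degrees; the focal length in pixels is half the picture's height over the tangent of half this angle, whatever the lens; pixels are square), "cx", "cy" (the principal point, pixels), "k1" (the pictures are not rectified: a ray, as slopes to the right and down, at radius r is drawn at 1 + k1 r^2 times it, then the intrinsics apply), "xyz" and "rotation" of the camera in the world. Camera axes: x right, y down, z forward; pixel columns grow to the right and rows downward; lengths in mm; the calibration is good to about 2 mm. A picture is of the moment at which its call begins. There is no depth.
- hand_in(): hands the job in; it is judged then, once.
The state is a dict: "time_s": time; "joint_pos": joint angles; "joint_vel": joint speeds; "tau": joint torques, N m; "tcp_pos": TCP position; "orientation": TCP orientation; "force": force on the tool from outside, world axes, zero at the start; "ft_torque": the same for the moment, N m; "grip_width": finger opening in mm; "gripper_force": force on a finger pad.
Only numpy, scipy, OpenCV 4.12 (cv2) and the standard library are available. Lean on these libraries where they do the work, as an engineer would, in place of code of your own. Each camera call takes 0.05 s, during which the arm holds its last target. There are 200 camera calls.

TASK

Get the two flasks ready for investing on the vacuum table. Stand the tall wax tree in the wide rubber base and the short wax tree in the narrow one, each with its foot fully home, and round each tree lower the steel flask that fits that base until it sits flat on the base's flange, without pressing on the wax. Finish the wide flask with the rubber collar on top, its wide mouth slipped down over the rim until it rests level.

Things in the scene. Friction and masses are not known exactly. Their poses are not given: they have to be found in the camera images.
- tall_tree_mid (a point): Tall blue-green wax tree, loose, 30 g, upright in a stand hole. Stem 9 mm thick, 66 mm from its button's underside to the top; grip the bare top 24 mm. Eight ring patterns round the stem, to 18 mm from the axis, 42 mm up. Button 21 mm across; below it a foot peg 10.2 mm thick, 10 mm long, tip tapered. Point: on the axis, 33 mm above the button's underside; z up the stem.
- short_tree_mid (a point): Short tree of the same wax, loose, 20 g, upright in the other stand hole. Same stem, button and foot peg, but 42 mm from the button's underside to the top; grip the bare top 24 mm. Six small drop patterns round the stem, to 13 mm from the axis, 18 mm up. Point: on the axis, 21 mm above the button's underside; z up the stem.
- wide_flask_mid (a point): Wide, tall steel flask: plain tube open at both ends, 56 mm outside, 51 mm inside, 85 mm high, 0.28 kg, loose, standing upright on the worktop. Either end may be down. Point: on the axis at half height (42.5 mm above its lower rim); z up.
- narrow_flask_mid (a point): Narrow, short steel flask: plain tube open at both ends, 45 mm outside, 40 mm inside, 62 mm high, 0.15 kg, loose, standing upright on the worktop. Either end may be down. Point: on the axis at half height (31 mm above its lower rim); z up.
- collar_mid (a point): Black rubber collar (firm), a ring 66 mm outside, 26 mm high, 50 g, loose, lying right way up: its lower 12 mm is a wide mouth of 61 mm bore that slips over the wide flask's rim; above, the bore is 51 mm, and the step between rests on the rim. Point: on the axis at half height (13 mm above its underside); z up.
- wide_base: Wide black rubber sprue base, fixed on the vacuum table. Round flange 72 mm across, 8 mm thick; on it a boss 47.6 mm across at its foot, tapering to 38 mm at its top, 18 mm above the underside. In the boss's middle a socket 13 mm across, 13 mm deep, for a tree's foot; the tree's button then rests on the boss's top. Origin: centre of the underside; z up.
- narrow_base: Narrow black rubber sprue base, fixed on the vacuum table, 102 mm from the wide one, centre to centre. Flange 60 mm across, 8 mm thick; boss 36.6 mm across at its foot, 28 mm at its top, 18 mm above the underside; the same socket, 13 mm across and deep. Origin: centre of the underside; z up.
- vacuum_table: Low grey vacuum table with a black rubber pad on top, 124 (x) x 222 (y) x 42 mm high, fixed; small gauge and valve on its front (-x) face. The two bases stand on it on its y axis, 51 mm either side of its middle; which is on which side varies. Origin: centre of the underside.
- tree_stand: Wooden block 46 (x) x 112 (y) x 26 mm high, fixed, with two holes 12.6 mm across on its y axis, 33 mm either side of its middle, in which the trees stand on their buttons; which tree is in which hole varies. Origin: centre of the underside.

How it is judged:
By the outcome, as a careful person would: the job done as asked, in the order asked, and still so for the second after the job is handed in, with the robot touching nothing.
It also fails if it takes over 131 s, if anything falls off the work surface, if the arm or the gripper's body presses on something with over 40 N, if the wrist force passes 120 N, or if a joint passes its speed limit or range.

## Working session

There is one attempt and no reset: what is moved stays moved. The work goes in short steps, Python scripts to look and compute and a tool call to move; the robot and the scene stay as the last step left them, time stands still between calls to the robot, and variables do not carry over. Pictures are saved under pics/ and viewed, at most 14 in all, crops included, and the job is handed in when it is done.

Besides the shell and the picture viewer there is one more tool, called by a JSON object that holds its "op" and its "data". move_arm: Moves the arm, as the interface text tells. Its arguments: {"type":"object","properties":{"increments":{"type":"array","items":{"type":"array","items":{"type":"number"}}}},"required":["increments"]}

```bash
mkdir -p pics; python3 - <<'E'
from station import *
import cv2,numpy as np
s=read_state(); print(s)
for n in("side","top","wrist"):
    c=capture(n); cv2.imwrite(f"pics/{n}0.png",c["img"][:,:,::-1])
    print(n,{k:(np.round(v,4).tolist() if k!="img" else 0) for k,v in c.items()})
E
```

```text
{'time_s': 0.0, 'joint_pos': array([-1.30861767e+00,  2.59194540e-01,  2.07476479e-02,  1.33371142e+00,
        5.75469233e-06,  1.41817436e+00]), 'joint_vel': array([ 3.51425003e-04, -1.93330820e-03, -1.51480480e-03,  2.95816376e-04,
       -6.50192609e-05,  3.21796004e-04]), 'tau': array([ 1.22675879e-04, -5.55639410e+01,  3.44528246e+01,  1.39228153e-02,
       -1.67600028e-04,  1.16430871e-05]), 'tcp_pos': array([ 221.5640636 , -503.08006026,  230.65934568]), 'orientation': array([-3.14024737e+00, -2.12751331e-04,  4.14800475e-01]), 'force': array([ 0.44882857, -0.46555763,  0.74527729]), 'ft_torque': array([0.00939822, 0.01195593, 0.00209065]), 'gripper_force': 0.0, 'grip_width': 85.36721631576101}
side {'img': 0, 'fov_y': 43.9307, 'cx': 315.8304, 'cy': 199.5461, 'k1': -0.0763, 'xyz': [574.8855, 984.9708, 506.9994], 'rotation': [-2.0021, 0.0017, 3.0955]}
top {'img': 0, 'fov_y': 49.1494, 'cx': 311.5297, 'cy': 199.9803, 'k1': -0.1155, 'xyz': [411.1515, -2.8002, 996.5636], 'rotation': [-2.9957, 0.0021, -1.5692]}
wrist {'img': 0, 'fov_y': 60.7246, 'cx': 320.0163, 'cy': 196.3443, 'k1': 0.0072, 'xyz': [291.7714, -471.9941, 374.6545], 'rotation': [2.8374, 0.0013, -1.1561]}
```

View pics/top0.png

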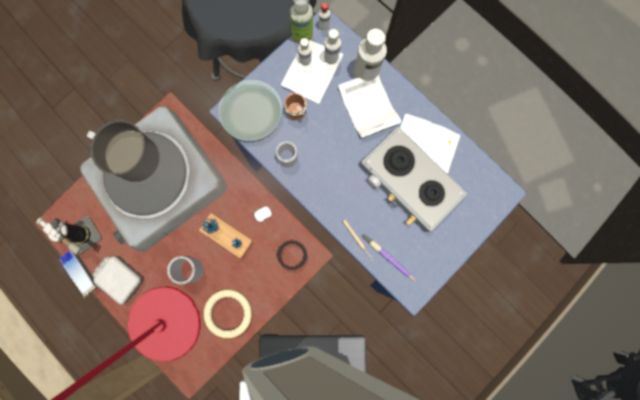

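View pics/side0.png

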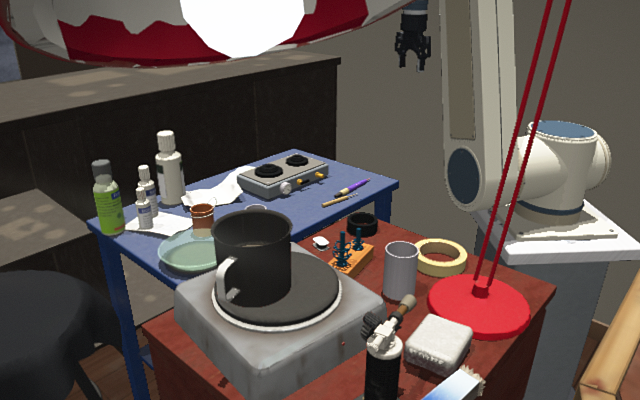

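The top view shows the stand with both trees near (227,236), the wide flask (183,271), the narrow flask (286,153), the collar (292,255) and the vacuum table (413,180). The tape roll, pot and lamp are clutter. The side view agrees. Next I'll get coarse positions.

```bash
cat > h.py <<'E'
from station import *
import cv2,numpy as np
from scipy.spatial.transform import Rotation as Ro
def ray(c,uv):
    f=200/np.tan(np.radians(c["fov_y"]/2))
    K=np.array([[f,0,c["cx"]],[0,f,c["cy"]],[0,0,1]])
    p=cv2.undistortPoints(np.array(uv,float).reshape(-1,1,2),K,np.array([c["k1"],0,0,0]))[:,0]
    return np.c_[p,np.ones(len(p))]@Ro.from_euler("xyz",c["rotation"]).as_matrix().T
def cast(c,uv,z):
    d=ray(c,uv); o=np.array(c["xyz"]); return o+d*((z-o[2])/d[:,2])[:,None]
def proj(c,P):
    f=200/np.tan(np.radians(c["fov_y"]/2))
    q=(np.array(P,float).reshape(-1,3)-c["xyz"])@Ro.from_euler("xyz",c["rotation"]).as_matrix()
    s=q[:,:2]/q[:,2:]; s=s*(1+c["k1"]*(s**2).sum(1))[:,None]
    return s*f+[c["cx"],c["cy"]]
def go(x,y,z=None,yaw=None):
    "shift in tool axes (cm) and turn from measured pose"
    s=read_state(); p=s["tcp_pos"]; R=Ro.from_euler("xyz",s["orientation"]).as_matrix()
    d=np.array([x,y,p[2] if z is None else z])-p
    t=0 if yaw is None else (s["orientation"][2]-yaw+np.pi/2)%np.pi-np.pi/2
    print("shift cm",np.round(R.T@d/10,2),"turn",round(t,3),"j6",round(s["joint_pos"][5],2))
def shot(n,name):
    c=capture(n); cv2.imwrite(f"pics/{name}.png",c["img"][:,:,::-1]); return c
E
python3 - <<'E'
from h import *
c=shot("top","t1")
for n,uv,z in [("tree A",(211,227),70),("tree B",(237,244),70),("stand c",(226,236),26),("wflask",(183,270),85),("nflask",(287,152),62),("collar",(292,255),26),("base1",(399,160),60),("base2",(431,193),60),("vt corners",(403,131),42),("",(465,190),42),("",(430,230),42),("",(362,164),42),("lampbase",(163,323),0),("tape",(227,314),20),("cup",(295,106),40)]:
    print(n,cast(c,[uv],z)[0].round())
w=capture("wrist");s=read_state()
R=Ro.from_euler("xyz",s["orientation"]).as_matrix()
print("cam in tool",R.T@(w["xyz"]-s["tcp_pos"]),"\n",(R.T@Ro.from_euler("xyz",w["rotation"]).as_matrix()).round(3))
i=c["img"][:,:,::-1]
cv2.imwrite("pics/a.png",cv2.resize(i[90:300,150:480],None,fx=2.4,fy=2.4,interpolation=cv2.INTER_CUBIC))
E
```

```text
tree A [489. 214.  70.]
tree B [453. 157.  70.]
stand c [472. 190.  26.]
wflask [397. 267.  85.]
nflask [655.  53.  62.]
collar [431.  42.  26.]
base1 [ 638. -193.   60.]
base2 [ 565. -262.   60.]
vt corners [ 710. -209.   42.]
 [ 575. -345.   42.]
 [ 485. -262.   42.]
 [ 633. -113.   42.]
lampbase [276. 335.   0.]
tape [301. 185.  20.]
cup [770.  38.  40.]
cam in tool [  76.81140495   -0.39815057 -143.83413553] 
 [[-0.    -0.954 -0.3  ]
 [ 1.     0.    -0.   ]
 [ 0.    -0.3    0.954]]
```

View pics/a.png

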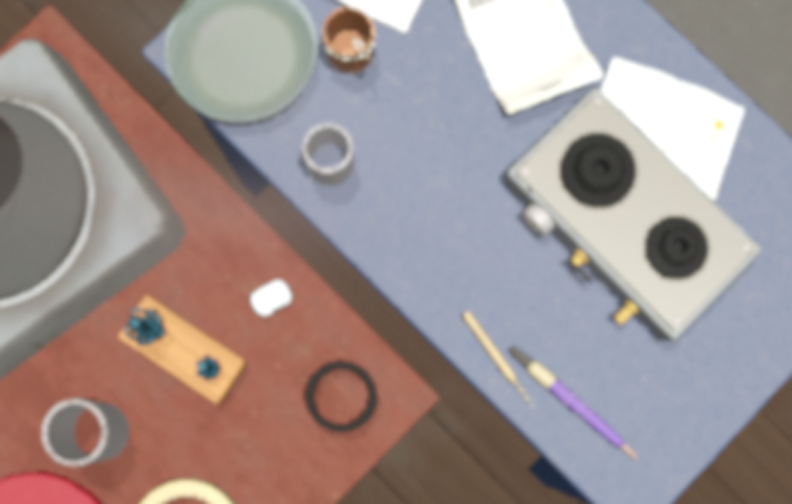

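The tall tree is in the left (+y) hole and the wide base is at about (638,-193). I'll move to the stand using one working yaw of about 0.77, with the jaws across the table's long axis.

{"op": "move_arm", "data": {"increments": [[60,0,0,0,-0.12],[60,0,0,0,-0.12],[60,0,0,0,-0.115],[60,4.4,-2.15,0.2,0],[60,4.4,-2.15,0.2,0]]}}

```text
time_s: 0.75
tcp_pos: [254.8, -410.7, 226.4]
orientation: [-3.141, -0.001, 0.768]
force: [1.3, 0.9, -0.0]
grip_width: 65.5
gripper_force: 0.0
```

{"op": "move_arm", "data": {"increments": [[60,4.4,-2.15,0.2,0],[60,4.4,-2.15,0.2,0],[60,4.4,-2.15,0.2,0],[60,4.4,-2.15,0.2,0],[60,4.4,-2.15,0.2,0]]}}

```text
time_s: 1.25
tcp_pos: [338.2, -179.1, 217.3]
orientation: [3.141, -0.0, 0.769]
force: [0.3, 0.8, 0.9]
grip_width: 65.5
gripper_force: 0.0
```

{"op": "move_arm", "data": {"increments": [[60,4.4,-2.15,0.2,0],[60,4.4,-2.15,0.2,0],[60,4.4,-2.15,0.2,0],[60,4.4,-2.15,0.2,0],[60,4.4,-2.15,0.2,0]]}}

```text
time_s: 1.75
tcp_pos: [421.4, 51.5, 207.5]
orientation: [3.141, -0.0, 0.77]
force: [0.1, -1.1, -0.4]
grip_width: 64.8
gripper_force: 0.0
```

{"op": "move_arm", "data": {"increments": [[60,4.4,-2.15,0.2,0],[60,4.4,-2.15,0.2,0],[60,4.4,-2.15,0.2,0],[60,0,0,0,0],[60,0,0,0,0]]}}

```text
time_s: 2.25
tcp_pos: [470.8, 188.6, 200.7]
orientation: [-3.141, 0.001, 0.772]
force: [0.2, 0.2, 0.4]
grip_width: 65.5
gripper_force: 0.0
```

```bash
python3 - <<'E'
from h import *
s=read_state();print(s["time_s"],s["tcp_pos"],s["orientation"],s["joint_pos"].round(2),s["grip_width"],s["force"])
c=shot("wrist","w1"); i=c["img"]
h=cv2.cvtColor(i,cv2.COLOR_RGB2HSV)
m=cv2.inRange(h,(80,90,20),(110,255,255))
n,l,st,ce=cv2.connectedComponentsWithStats(m)
for k in range(1,n):
    if st[k,4]>60: print(st[k],ce[k].round(1),cast(c,[ce[k]],60)[0].round(1))
E
```

```text
2.25 [470.83638129 188.58764643 200.67791097] [-3.14102771e+00  1.19123474e-03  7.72479004e-01] [ 0.22  0.2  -0.14  1.24 -0.    2.58] 65.52077899423995 [0.16547832 0.22554709 0.41485663]
[498   0  12  15  79] [503.7   6.6] [661.9 185.4  60. ]
[ 462   13   47  291 1502] [484.8 148.2] [587.7 110.9  60. ]
[291 118  40  41 713] [310.6 134.8] [494.3 222.9  60. ]
[316 191  23  27 390] [326.8 202.4] [461.7 171.9  60. ]
```

View pics/w1.png

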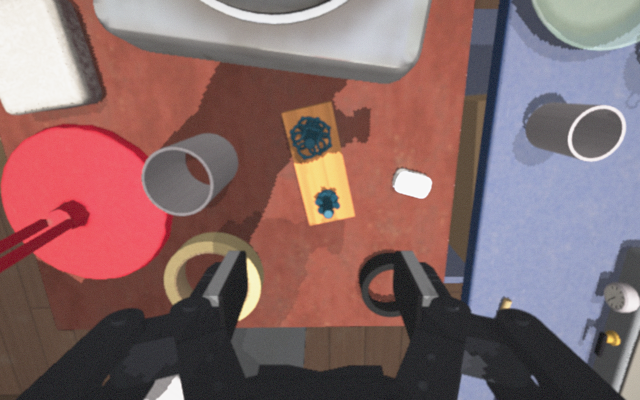

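The wrist view shows the tall tree at (311,135), the short tree at (327,202), the wide flask at about (190,173), the collar at about (395,282) and the narrow flask at about (597,132). I'll go closer over the tall tree.

{"op": "move_arm", "data": {"increments": [[60,1.8,-0.4,2.5,0],[60,1.9,-0.4,2.5,0],[60,0,0,0,0],[60,0,0,0,0]]}}

```text
time_s: 2.7
tcp_pos: [491.8, 217.8, 151.5]
orientation: [-3.141, 0.001, 0.769]
force: [-0.4, 0.1, 0.8]
grip_width: 65.0
gripper_force: 0.0
```

```bash
python3 - <<'E'
from h import *
s=read_state();print(s["time_s"],s["tcp_pos"],s["orientation"])
c=shot("wrist","w2"); i=c["img"]
u0,v0=220,70
np.save("c2.npy",c,allow_pickle=True)
cv2.imwrite("pics/w2c.png",cv2.resize(i[v0:v0+200,u0:u0+200,::-1],None,fx=3,fy=3,interpolation=cv2.INTER_CUBIC))
E
```

```text
2.7 [491.76536542 217.79285216 151.46127773] [-3.14132281e+00  1.08632476e-03  7.68634572e-01]
```

View pics/w2c.png

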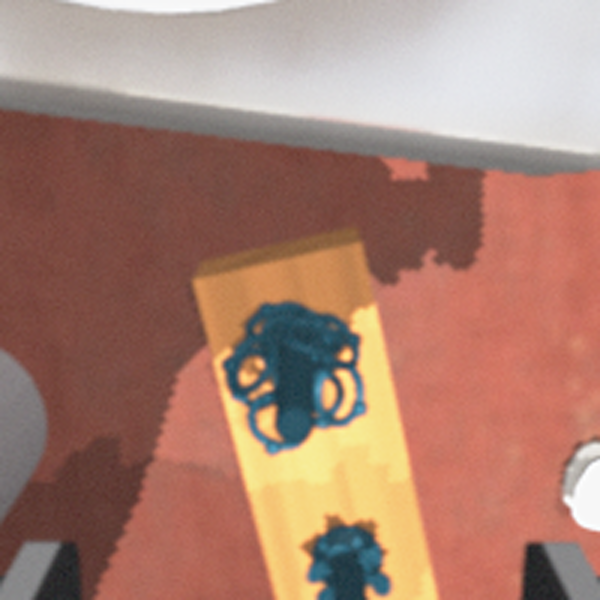

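The tall tree's stem top is at crop (293,425), pixel (317.7,211.7), and the short stem's top is near the crop's lower edge.

```bash
python3 - <<'E'
from h import *
c=np.load("c2.npy",allow_pickle=True).item()
P=cast(c,[(317.7,211.7)],92)[0];print("tall",P)
for Z in(26,50): print("chk px",proj(c,[P[0],P[1],Z]))
S=P[:2]-66*np.array([np.cos(1.0),np.sin(1.0)])
# stand edges in crop: right edge (362,240)->(437,600), left (195,280)->(275,600)
e=cast(c,[(220+362/3,70+240/3),(220+437/3,70+600/3),(220+195/3,70+280/3),(220+275/3,70+600/3)],26);print(e.round(1))
print("short at 26..",proj(c,[*S,68]),proj(c,[*S,26]))
go(P[0],P[1],92-21)
E
```

```text
tall [492.50444534 221.05811547  92.        ]
chk px [[318.25714792 183.96455643]]
chk px [[318.08623611 192.47375003]]
[[525.  227.7  26. ]
 [464.8 135.9  26. ]
 [486.3 252.2  26. ]
 [431.5 170.4  26. ]]
short at 26.. [[338.10214287 280.64194285]] [[335.69204127 254.86166868]]
shift cm [ 0.25 -0.2   8.11] turn 0 j6 2.63
```

{"op": "move_arm", "data": {"increments": [[60,0.15,-0.1,4.0,0],[60,0.1,-0.1,4.0,0],[60,0,0,0.1,0],[60,0,0,0,0],[160,0,0,0,0]]}}

```text
time_s: 3.25
tcp_pos: [493.8, 222.2, 72.8]
orientation: [3.14, -0.003, 0.769]
force: [-0.1, -0.2, 0.3]
grip_width: 52.1
gripper_force: 0.0
```

{"op": "move_arm", "data": {"increments": [[200,0,0,0,0],[240,0,0,0,0],[255,0,0,0,0],[255,0,0,0,0],[255,0,0,0,0]]}}

```text
time_s: 3.75
tcp_pos: [493.0, 222.4, 71.1]
orientation: [3.141, -0.001, 0.77]
force: [-0.0, 0.1, 6.4]
grip_width: 5.5
gripper_force: 58.8
```

```bash
python3 - <<'E'
from h import *
s=read_state();print(s["time_s"],s["tcp_pos"],s["orientation"],s["grip_width"],s["gripper_force"],s["force"])
c=shot("wrist","w3"); i=c["img"]
u0,v0=220,100
cv2.imwrite("pics/w3c.png",cv2.resize(i[v0:v0+200,u0:u0+200,::-1],None,fx=3,fy=3,interpolation=cv2.INTER_CUBIC))
p=s["tcp_pos"]; print(proj(c,[[p[0],p[1],z] for z in (92,71,26)]))
E
```

```text
3.75 [492.9598055  222.39438101  71.11072532] [ 3.14092480e+00 -1.27482484e-03  7.69860497e-01] 5.548779689941336 58.751420974731445 [-0.01419011  0.07378438  6.40079213]
[[320.82554263 285.16851655]
 [320.69720822 260.71931715]
 [320.50753961 224.57639297]]
```

View pics/w3c.png

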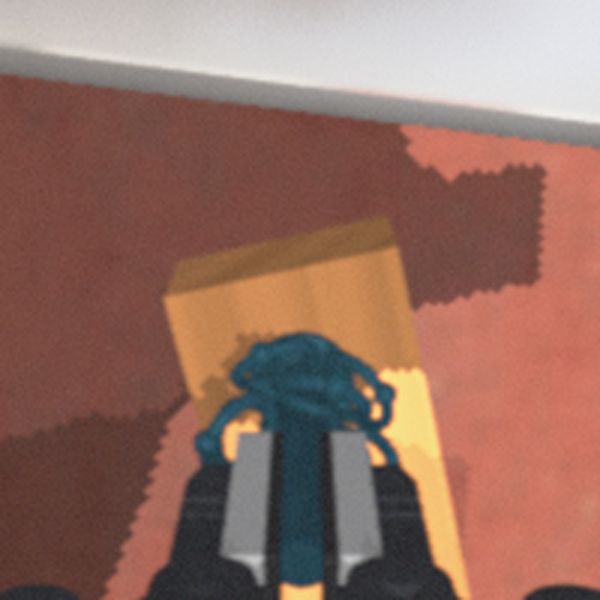

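The tree is held. The stem sits at column 320, matching the TCP projection of 320.7, so the lateral bias is under 1 mm. Lifting and moving to the wide base.

{"op": "move_arm", "data": {"increments": [[255,0,0,-1.5,0],[255,0,0,-3,0],[255,0,0,-3.5,0],[255,0,0,-2,0],[255,-1.25,2.0,0,0]]}}

```text
time_s: 4.3
tcp_pos: [498.4, 200.8, 173.5]
orientation: [3.139, -0.005, 0.772]
force: [1.0, -0.4, -0.6]
grip_width: 5.8
gripper_force: 58.7
```

{"op": "move_arm", "data": {"increments": [[255,-2.45,4.0,0,0],[255,-2.45,4.0,0,0],[255,-2.45,4.0,0,0],[255,-2.45,4.0,0,0],[255,-2.45,4.0,0,0]]}}

```text
time_s: 4.8
tcp_pos: [548.7, -31.5, 170.4]
orientation: [3.142, -0.0, 0.77]
force: [0.8, 0.4, 0.1]
grip_width: 5.7
gripper_force: 58.7
```

{"op": "move_arm", "data": {"increments": [[255,-2.45,4.0,0,0],[255,-2.45,4.0,0,0],[255,-2.45,4.0,0,0],[255,-2.45,4.0,0,0],[255,-1.25,2.0,0,0]]}}

```text
time_s: 5.3
tcp_pos: [594.8, -239.5, 169.7]
orientation: [3.142, 0.0, 0.767]
force: [0.4, 0.4, -0.4]
grip_width: 5.4
gripper_force: 58.7
```

{"op": "move_arm", "data": {"increments": [[255,0,0,0,0],[255,0,0,0,0]]}}

```text
time_s: 5.5
tcp_pos: [594.3, -236.0, 169.8]
orientation: [-3.14, 0.0, 0.769]
force: [-0.3, -0.1, -0.7]
grip_width: 5.7
gripper_force: 58.7
```

```bash
python3 - <<'E'
from h import *
s=read_state();print(s["time_s"],s["tcp_pos"],s["orientation"],s["grip_width"],s["gripper_force"],s["force"])
c=shot("wrist","w4"); i=c["img"]
np.save("c4.npy",c,allow_pickle=True)
E
```

```text
5.5 [ 594.33743906 -236.01479887  169.7602657 ] [-3.14040258e+00  9.58254746e-05  7.68764306e-01] 5.741923229282017 58.717530369758606 [-0.34324747 -0.07107572 -0.69723169]
```

View pics/w4.png

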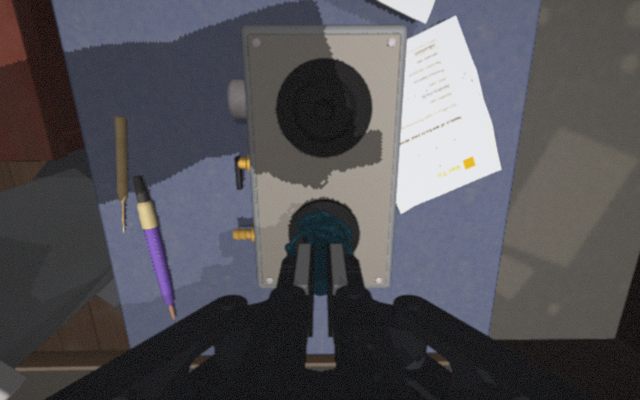

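The wide base is at about (324,106) with its socket near (325,104). The narrow base is hidden behind the held tree at about (324,232). I'll fit the flange and socket circles.

```bash
cat >> h.py <<'E'
def circ(P):
    A=np.c_[2*P,np.ones(len(P))]; q=np.linalg.lstsq(A,(P**2).sum(1),rcond=None)[0]
    return q[0],q[1],np.sqrt(q[2]+q[0]**2+q[1]**2)
E
python3 - <<'E'
from h import *
c=np.load("c4.npy",allow_pickle=True).item(); i=c["img"]
g=cv2.cvtColor(i,cv2.COLOR_RGB2GRAY)
r=g[45:170,262:390]; m=(r<62).astype(np.uint8)*255
m=cv2.morphologyEx(m,cv2.MORPH_OPEN,np.ones((9,9)))
k=max(cv2.findContours(m,0,cv2.CHAIN_APPROX_NONE)[0],key=cv2.contourArea)[:,0]+[262,45]
k=k[k[:,1]<140]  # leave out shadowed side
print("ellipse",cv2.fitEllipse(k)); print("flange",np.round(circ(cast(c,k,50)[:,:2]),1))
z=cv2.resize(r[25:100,20:110],None,fx=6,fy=6,interpolation=cv2.INTER_CUBIC)
cv2.imwrite("pics/w4c.png",cv2.convertScaleAbs(z,alpha=4,beta=-60))
E
```

```text
ellipse ((323.19097900390625, 107.66645050048828), (94.14656829833984, 98.93670654296875), 0.9766802191734314)
flange [ 640.5 -194.    35.4]
```

View pics/w4c.png

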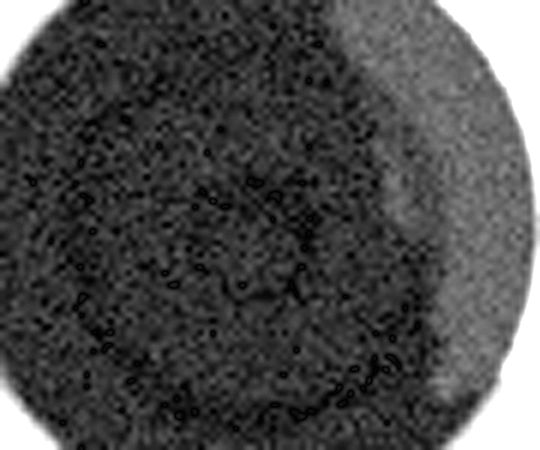

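The socket shows faintly at crop (258,243), pixel about (325,110). I'll check it against the flange fit.

```bash
python3 - <<'E'
from h import *
c=np.load("c4.npy",allow_pickle=True).item(); i=c["img"]
print(cast(c,[(325,110.5)],60), proj(c,[640.5,-194,60]))
# corner screws of table top (z=42): 
print(cast(c,[(256,43),(391,43),(268,281),(380,281)],42).round(1), cast(c,[(256,43),(391,43),(268,281),(380,281)],42).mean(0).round(1))
g=cv2.GaussianBlur(cv2.cvtColor(i,cv2.COLOR_RGB2GRAY),(0,0),1.5)
r=g[85:130,290:360]; 
z=cv2.resize(cv2.normalize(r.astype(float),None,0,255,cv2.NORM_MINMAX).clip(0,255).astype(np.uint8),None,fx=8,fy=8,interpolation=cv2.INTER_CUBIC)
go(640.5,-194,130)
E
```

```text
[[ 641.1696695 -195.0648245   60.       ]] [[323.29471533 110.13014853]]
[[ 639.8 -126.4   42. ]
 [ 708.2 -197.2   42. ]
 [ 497.5 -263.5   42. ]
 [ 568.  -336.2   42. ]] [ 603.4 -230.8   42. ]
shift cm [6.18 0.26 4.  ] turn 0 j6 1.86
```

Three estimates agree within about 1 mm, so I take the wide base as (640.5,-194.7). Adding the +1.3 mm in-grip offset along tool x, I'll hover there and then descend gently.

{"op": "move_arm", "data": {"increments": [[255,3.1,0.15,1.0,0],[255,3.15,0.15,1.5,0],[255,0,0,1.5,0],[255,0,0,0.4,0],[255,0,0,0,0]]}}

```text
time_s: 6.05
tcp_pos: [641.1, -193.3, 126.1]
orientation: [-3.141, 0.0, 0.771]
force: [-0.5, -0.3, -0.3]
grip_width: 5.5
gripper_force: 58.7
```

{"op": "move_arm", "data": {"increments": [[255,0,0,0.5,0],[255,0,0,0.5,0],[255,0,0,0,0]]}}

```text
time_s: 6.35
tcp_pos: [641.2, -194.7, 116.0]
orientation: [-3.141, 0.0, 0.769]
force: [-0.5, -0.2, -0.9]
grip_width: 5.6
gripper_force: 58.7
```

{"op": "move_arm", "data": {"increments": [[255,0,0,0.3,0],[255,0,0,0.2,0],[255,0,0,0,0]]}}

```text
time_s: 6.65
tcp_pos: [641.5, -194.6, 111.0]
orientation: [-3.141, 0.0, 0.77]
force: [-0.3, -0.0, 0.3]
grip_width: 5.8
gripper_force: 58.7
```

{"op": "move_arm", "data": {"increments": [[255,0,0,0.2,0],[255,0,0,0.2,0],[255,0,0,0.1,0],[255,0,0,0.0,0]]}}

```text
time_s: 7.05
tcp_pos: [641.5, -194.5, 106.0]
orientation: [-3.141, 0.0, 0.77]
force: [0.4, -0.2, 0.1]
grip_width: 5.5
gripper_force: 58.7
```

{"op": "move_arm", "data": {"increments": [[255,0,0,0.1,0],[255,0,0,0,0]]}}

```text
time_s: 7.25
tcp_pos: [641.6, -194.5, 105.3]
orientation: [3.141, -0.0, 0.77]
force: [0.8, 0.7, -0.2]
grip_width: 5.4
gripper_force: 58.8
```

{"op": "move_arm", "data": {"increments": [[255,0,0,0.1,0],[255,0,0,0,0]]}}

```text
time_s: 7.45
tcp_pos: [641.9, -194.7, 105.2]
orientation: [3.14, -0.0, 0.77]
force: [-0.9, 0.1, 4.9]
grip_width: 5.8
gripper_force: 59.4
```

{"op": "move_arm", "data": {"increments": [[255,0,0,0.05,0],[255,0,0,0,0]]}}

```text
time_s: 7.65
tcp_pos: [641.9, -194.6, 105.2]
orientation: [3.14, -0.001, 0.77]
force: [-1.6, 0.8, 8.5]
grip_width: 5.7
gripper_force: 59.7
```

It is home, with contact at the expected height. I'll release and go back for the short tree.

{"op": "move_arm", "data": {"increments": [[160,0,0,0,0],[80,0,0,0,0],[80,0,0,0,0],[80,0,0,-1.5,0],[80,0,0,-3,0]]}}

```text
time_s: 8.15
tcp_pos: [640.4, -194.0, 146.7]
orientation: [-3.137, 0.002, 0.77]
force: [0.1, 0.2, -0.2]
grip_width: 58.4
gripper_force: 0.0
```

```bash
python3 - <<'E'
from h import *
s=read_state();print(s["time_s"],s["tcp_pos"],s["grip_width"],s["force"])
c=shot("wrist","w5"); i=c["img"]
np.save("c5.npy",c,allow_pickle=True)
print(proj(c,[[640.5,-194.7,z] for z in(126,60)]), proj(c,[[641.9,-194.6,z] for z in(126,60)]))
cv2.imwrite("pics/w5c.png",cv2.resize(i[150:330,200:440,::-1],None,fx=2.5,fy=2.5,interpolation=cv2.INTER_CUBIC))
E
```

```text
8.15 [ 640.43199644 -194.04505483  146.66130227] 58.4220147644025 [ 0.10544679  0.17964971 -0.18525139]
[[321.80533977 242.66892444]
 [321.78899102 202.72659541]] [[323.52200633 240.80925718]
 [323.06048805 201.29550511]]
```

View pics/w5c.png

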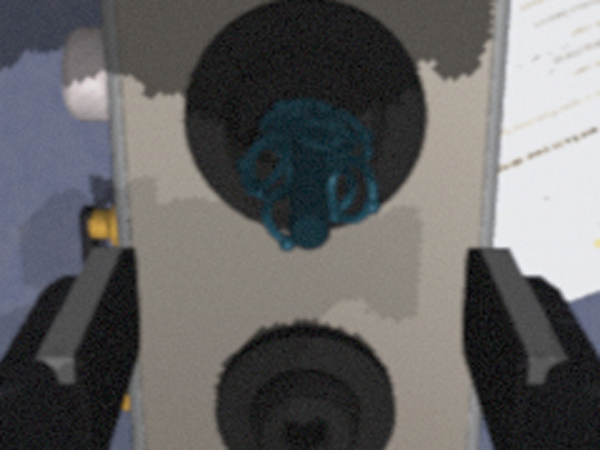

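The tall tree stands upright with its stem top at crop (312,232). The narrow base's socket shows at crop (305,433), pixel (322,323), so I can measure it from this frame.

```bash
python3 - <<'E'
from h import *
c=np.load("c5.npy",allow_pickle=True).item()
print("narrow",cast(c,[(322,323)],60)[0],"tall top",cast(c,[(324.8,242.8)],126)[0])
go(456,166,126)
E
```

```text
narrow [ 567.74064172 -265.65430656   60.        ] tall top [ 641.54782538 -195.88508188  126.        ]
shift cm [ 11.73 -38.9    2.64] turn 0 j6 1.95
```

{"op": "move_arm", "data": {"increments": [[80,1.3,-4.3,-1.5,0],[80,1.3,-4.3,-1.5,0],[80,1.3,-4.3,0,0],[80,1.3,-4.3,0,0],[80,1.3,-4.3,0,0]]}}

```text
time_s: 8.7
tcp_pos: [537.6, 6.4, 178.8]
orientation: [3.141, -0.0, 0.769]
force: [0.8, 0.5, 0.5]
grip_width: 58.5
gripper_force: 0.0
```

{"op": "move_arm", "data": {"increments": [[80,1.3,-4.3,0,0],[80,1.3,-4.3,1,0],[80,1.3,-4.3,1.5,0],[80,1.3,-4.3,2,0],[80,0,0,0.7,0]]}}

```text
time_s: 9.2
tcp_pos: [452.8, 168.3, 125.4]
orientation: [-3.139, 0.001, 0.775]
force: [-0.4, -1.3, -0.3]
grip_width: 58.7
gripper_force: 0.0
```

{"op": "move_arm", "data": {"increments": [[80,0,0,0,0],[80,0,0,0,0]]}}

```text
time_s: 9.4
tcp_pos: [457.0, 164.4, 127.2]
orientation: [3.141, -0.0, 0.769]
force: [0.5, 0.5, 1.1]
grip_width: 58.7
gripper_force: 0.0
```

```bash
python3 - <<'E'
from h import *
s=read_state();print(s["time_s"],s["tcp_pos"],s["grip_width"],s["force"])
c=shot("wrist","w6"); i=c["img"]
np.save("c6.npy",c,allow_pickle=True)
cv2.imwrite("pics/w6c.png",cv2.resize(i[150:310,220:420,::-1],None,fx=3,fy=3,interpolation=cv2.INTER_CUBIC))
E
```

```text
9.4 [456.96786437 164.36954244 127.15887028] 58.690764637655896 [0.52824756 0.52435427 1.05657003]
```

View pics/w6c.png

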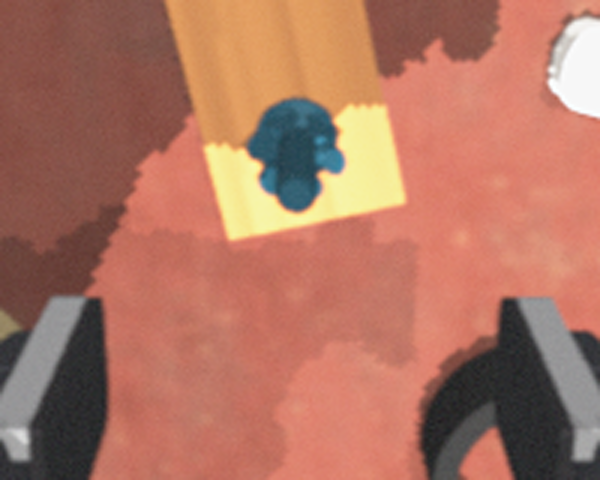

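The short stem's top is at crop (297,193), pixel (319,214.3).

```bash
python3 - <<'E'
from h import *
c=np.load("c6.npy",allow_pickle=True).item()
P=cast(c,[(319,214.3)],68)[0];print("short",P, "button px",proj(c,[*P[:2],26]))
go(P[0],P[1]+1,68-21)
E
```

```text
short [457.2073911  165.90421145  68.        ] button px [[319.13240704 194.76174618]]
shift cm [ 0.19 -0.21  8.03] turn 0 j6 2.54
```

{"op": "move_arm", "data": {"increments": [[80,0.1,-0.1,4.0,0],[80,0.1,-0.1,4.0,0],[80,0,0,0,0],[80,0,0,0,0],[160,0,0,0,0]]}}

```text
time_s: 9.95
tcp_pos: [457.9, 167.3, 48.7]
orientation: [3.14, -0.002, 0.769]
force: [0.6, 0.0, -0.6]
grip_width: 45.5
gripper_force: 0.0
```

{"op": "move_arm", "data": {"increments": [[200,0,0,0,0],[240,0,0,0,0],[255,0,0,0,0],[255,0,0,0,0],[255,0,0,0,0]]}}

```text
time_s: 10.45
tcp_pos: [456.8, 167.7, 47.5]
orientation: [3.141, -0.001, 0.77]
force: [0.0, -0.7, 6.7]
grip_width: 6.0
gripper_force: 58.9
```

{"op": "move_arm", "data": {"increments": [[255,0,0,-0.5,0],[255,0,0,-2.0,0],[255,0,0,-3.5,0],[255,0,0,-4,0],[255,0,0,-2,0]]}}

```text
time_s: 10.95
tcp_pos: [456.8, 167.9, 170.0]
orientation: [3.14, -0.003, 0.77]
force: [0.2, 0.7, -0.5]
grip_width: 5.7
gripper_force: 58.9
```

```bash
python3 - <<'E'
from h import *
go(567.7-.0,-265.7+1.0,128)
E
```

```text
shift cm [-22.17  38.77   4.2 ] turn 0 j6 2.55
```

{"op": "move_arm", "data": {"increments": [[255,-2.2,3.88,0,0],[255,-2.2,3.88,0,0],[255,-2.2,3.88,0,0],[255,-2.2,3.88,0,0],[255,-2.2,3.88,0,0]]}}

```text
time_s: 11.45
tcp_pos: [512.3, -49.8, 167.1]
orientation: [-3.141, -0.0, 0.77]
force: [0.3, 0.6, -0.9]
grip_width: 6.0
gripper_force: 58.9
```

{"op": "move_arm", "data": {"increments": [[255,-2.2,3.88,0,0],[255,-2.2,3.88,0,0],[255,-2.2,3.88,0,0],[255,-2.2,3.88,0,0],[255,-2.3,3.93,0,0]]}}

```text
time_s: 11.95
tcp_pos: [568.0, -266.7, 166.8]
orientation: [-3.141, -0.0, 0.77]
force: [0.8, 0.4, -0.4]
grip_width: 5.8
gripper_force: 58.9
```

{"op": "move_arm", "data": {"increments": [[255,0,0,3.5,0],[255,0,0,3.0,0],[255,0,0,0.5,0],[255,0,0,0,0],[255,0,0,0,0]]}}

```text
time_s: 12.45
tcp_pos: [568.7, -265.2, 98.4]
orientation: [3.14, -0.0, 0.77]
force: [0.4, 0.6, -0.1]
grip_width: 5.8
gripper_force: 58.9
```

```bash
python3 - <<'E'
from h import *
s=read_state();print(s["tcp_pos"]);go(568.2,-265,81.5)
c=shot("wrist","w7"); i=c["img"]
cv2.imwrite("pics/w7c.png",cv2.convertScaleAbs(cv2.resize(i[170:330,220:420,::-1],None,fx=3,fy=3,interpolation=cv2.INTER_CUBIC),alpha=2.5))
E
```

```text
[ 568.67074976 -265.16292529   98.42139303]
shift cm [-0.02 -0.05  1.69] turn 0 j6 1.8
```

View pics/w7c.png

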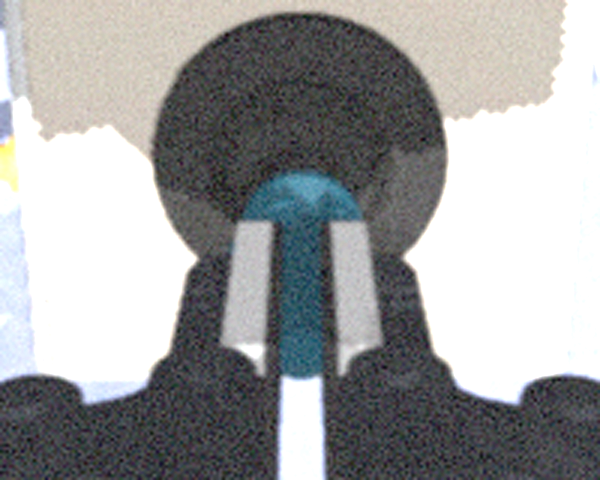

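The tree, at column 302, is centred on the narrow base's flange, which spans columns 153–447 in the crop. I'll lower it.

{"op": "move_arm", "data": {"increments": [[255,0,0,0.5,0],[255,0,0,0.5,0],[255,0,0,0.2,0],[255,0,0,0,0]]}}

```text
time_s: 12.9
tcp_pos: [567.8, -265.0, 84.4]
orientation: [-3.141, 0.0, 0.77]
force: [-1.1, -0.5, 0.4]
grip_width: 5.6
gripper_force: 58.9
```

{"op": "move_arm", "data": {"increments": [[255,0,0,0.2,0],[255,0,0,0.2,0],[255,0,0,0,0]]}}

```text
time_s: 13.2
tcp_pos: [568.3, -265.4, 81.5]
orientation: [3.14, -0.0, 0.77]
force: [-1.2, 0.8, 4.8]
grip_width: 5.8
gripper_force: 59.5
```

{"op": "move_arm", "data": {"increments": [[255,0,0,0.15,0],[255,0,0,0,0]]}}

```text
time_s: 13.4
tcp_pos: [568.5, -265.4, 81.4]
orientation: [3.139, -0.001, 0.77]
force: [-3.4, 2.3, 15.7]
grip_width: 5.7
gripper_force: 60.8
```

{"op": "move_arm", "data": {"increments": [[160,0,0,-0.05,0],[80,0,0,0,0],[60,0,0,0,0],[40,0,0,-2,0],[40,0,0,-4,0]]}}

```text
time_s: 13.9
tcp_pos: [566.6, -264.3, 137.2]
orientation: [-3.135, 0.002, 0.77]
force: [0.8, -0.7, 0.0]
grip_width: 71.6
gripper_force: 0.0
```

```bash
python3 - <<'E'
from h import *
c=shot("wrist","w8"); i=c["img"]
s=read_state();print(s["tcp_pos"],proj(c,[[568.4,-265.4,102],[568.4,-265.4,60]]));go(397,267)
np.save("c8.npy",c,allow_pickle=True)
m=cv2.inRange(cv2.cvtColor(i,cv2.COLOR_RGB2HSV),(85,100,20),(110,255,255))[150:300,270:380]
y,x=np.nonzero(m);print("wax rows",y.min()+150,y.max()+150,"bottom x",x[y>y.max()-6].mean()+270)
for t in range(150,300,12):
    q=x[(y+150>=t)&(y+150<t+12)]
    if len(q): print(t,q.min()+270,q.max()+270)
E
```

```text
[ 569.17889722 -265.85432799  146.02521287] [[324.68038568 230.1217056 ]
 [324.28055331 205.86119471]]
shift cm [ 24.73 -50.24  -0.21] turn 0 j6 1.8
wax rows 164 239 bottom x 324.0333333333333
162 306 333
174 314 336
186 302 338
198 307 339
210 305 342
222 310 341
234 318 331
```

{"op": "move_arm", "data": {"increments": [[20,0,0,-3,0],[20,2.05,-4.15,-1,0],[20,2.05,-4.15,0,0],[20,2.05,-4.15,0,0],[20,2.05,-4.15,0,0]]}}

```text
time_s: 14.45
tcp_pos: [510.6, -87.5, 179.6]
orientation: [3.141, -0.0, 0.769]
force: [1.9, 0.7, 0.7]
grip_width: 78.6
gripper_force: 0.0
```

{"op": "move_arm", "data": {"increments": [[20,2.05,-4.15,0,0],[20,2.05,-4.15,0,0],[20,2.05,-4.15,0,0],[20,2.05,-4.15,0,0],[20,2.05,-4.15,0,0]]}}

```text
time_s: 14.95
tcp_pos: [439.7, 133.0, 179.8]
orientation: [3.141, -0.0, 0.77]
force: [0.9, 0.2, -0.5]
grip_width: 78.9
gripper_force: 0.0
```

{"op": "move_arm", "data": {"increments": [[20,2.05,-4.15,0,0],[20,2.05,-4.15,0,0],[20,2.05,-4.15,0,0],[20,0,0,0,0],[20,0,0,0,0]]}}

```text
time_s: 15.45
tcp_pos: [397.5, 264.5, 179.5]
orientation: [3.141, 0.0, 0.773]
force: [0.1, 0.5, -0.7]
grip_width: 78.8
gripper_force: 0.0
```

```bash
python3 - <<'E'
from h import *
s=read_state();print(s["time_s"],s["tcp_pos"],s["grip_width"],s["force"])
c=shot("wrist","w9"); np.save("c9.npy",c,allow_pickle=True)
E
```

```text
15.45 [397.49247346 264.53828375 179.5221168 ] 78.75212264477112 [ 0.1490101   0.54871476 -0.72235828]
```

View pics/w9.png

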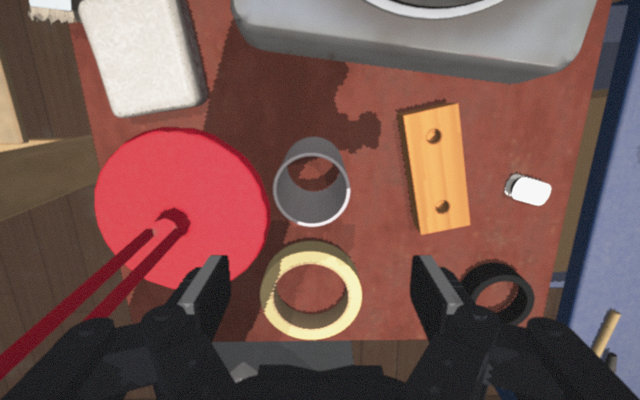

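The wide flask's rim ellipse is centred at about (312,189), clear of the lamp base. The collar is at about (497,293). I'll fit the rim.

```bash
python3 - <<'E'
from h import *
c=np.load("c9.npy",allow_pickle=True).item(); i=c["img"]
h=cv2.cvtColor(i,cv2.COLOR_RGB2HSV)
m=(h[:,:,1]<70).astype(np.uint8)*255
r=m[135:236,266:360]; r=cv2.morphologyEx(r,cv2.MORPH_CLOSE,np.ones((5,5)))
k=max(cv2.findContours(r,0,cv2.CHAIN_APPROX_NONE)[0],key=cv2.contourArea)[:,0]+[266,135]
k=k[(k[:,1]>188)]; print(len(k),k.min(0),k.max(0))
f=circ(cast(c,k,85)[:,:2]);print("fit",np.round(f,1))
print(np.round(circ(cast(c,[(274,188),(350,188),(312,152),(312,226),(285,215),(338,215)],85)[:,:2]),1))
go(f[0]+.2,f[1]+1.2,45)
E
```

```text
109 [272 189] [350 226]
fit [397.6 274.   28.2]
[397.9 273.8  27.8]
shift cm [ 0.8  -0.85 13.45] turn 0 j6 2.78
```

{"op": "move_arm", "data": {"increments": [[20,0.4,-0.45,3,0],[20,0.4,-0.4,3.5,0],[20,0,0,3.5,0],[20,0,0,3.0,0],[20,0,0,0.9,0]]}}

```text
time_s: 16.0
tcp_pos: [397.1, 273.2, 38.3]
orientation: [-3.14, 0.004, 0.767]
force: [-0.7, -0.3, 0.2]
grip_width: 79.1
gripper_force: 0.0
```

{"op": "move_arm", "data": {"increments": [[20,0,0,0,0],[60,0,0,0,0],[100,0,0,0,0],[140,0,0,0,0],[160,0,0,0,0]]}}

```text
time_s: 16.5
tcp_pos: [399.1, 275.5, 42.6]
orientation: [3.14, -0.003, 0.77]
force: [-0.3, -2.8, 6.8]
grip_width: 54.9
gripper_force: 62.4
```

{"op": "move_arm", "data": {"increments": [[180,0,0,0,0],[180,0,0,0,0]]}}

```text
time_s: 16.7
tcp_pos: [399.1, 275.5, 42.6]
orientation: [3.14, -0.003, 0.77]
force: [-0.0, -2.1, 6.1]
grip_width: 55.0
gripper_force: 62.4
```

```bash
python3 - <<'E'
from h import *
s=read_state();print(s["time_s"],s["tcp_pos"],s["grip_width"],s["gripper_force"],s["force"],s["orientation"])
c=shot("wrist","w10"); i=c["img"]; np.save("c10.npy",c,allow_pickle=True)
# rim in the view: bright row just below? project rim
p=s["tcp_pos"];a=np.linspace(0,2*np.pi,8,endpoint=False)
print(proj(c,[[p[0]+28*np.cos(t),p[1]+28*np.sin(t),85] for t in a]).round())
E
```

```text
16.7 [399.05175422 275.47514884  42.59836961] 55.00148035092343 62.40314394235611 [-0.01890953 -2.0602118   6.14575238] [ 3.13977565e+00 -2.86469284e-03  7.69549864e-01]
[[380. 267.]
 [320. 246.]
 [261. 269.]
 [241. 320.]
 [268. 365.]
 [322. 382.]
 [376. 364.]
 [401. 317.]]
```

The flask is gripped (55 mm). I'll lift it high enough to clear the tall tree (top at 126 mm) and carry it over.

{"op": "move_arm", "data": {"increments": [[180,0,0,-1.0,0],[180,0,0,-3,0],[180,0,0,-4,0],[180,0,0,-4,0],[180,0,0,-2.5,0]]}}

```text
time_s: 17.25
tcp_pos: [398.2, 275.6, 189.9]
orientation: [3.14, -0.004, 0.77]
force: [0.7, 0.0, -3.8]
grip_width: 54.6
gripper_force: 64.5
```

{"op": "move_arm", "data": {"increments": [[180,-0.7,2.3,0,0],[180,-1.38,4.6,0,0],[180,-1.38,4.6,0,0],[180,-1.38,4.6,0,0],[180,-1.38,4.6,0,0]]}}

```text
time_s: 17.75
tcp_pos: [497.7, 81.8, 187.1]
orientation: [3.141, -0.001, 0.77]
force: [0.5, 0.2, -3.2]
grip_width: 55.1
gripper_force: 64.6
```

{"op": "move_arm", "data": {"increments": [[180,-1.38,4.6,0,0],[180,-1.38,4.6,0,0],[180,-1.38,4.6,0,0],[180,-1.38,4.6,0,0],[180,-1.38,4.6,0,0]]}}

```text
time_s: 18.25
tcp_pos: [608.2, -131.6, 187.0]
orientation: [3.141, -0.001, 0.77]
force: [1.2, 1.1, -2.9]
grip_width: 55.2
gripper_force: 64.6
```

{"op": "move_arm", "data": {"increments": [[180,-1.38,4.6,0,0],[180,-0.7,2.3,0,0],[180,0,0,0,0],[180,0,0,0,0]]}}

```text
time_s: 18.65
tcp_pos: [640.6, -193.8, 186.0]
orientation: [-3.141, -0.0, 0.769]
force: [-1.0, -0.1, -2.6]
grip_width: 55.0
gripper_force: 64.8
```

```bash
python3 - <<'E'
from h import *
s=read_state();print(s["time_s"],s["tcp_pos"],s["grip_width"],s["gripper_force"],s["force"],s["orientation"]); go(641.9,-193.5)
c=shot("wrist","w11"); i=c["img"]; np.save("c11.npy",c,allow_pickle=True)
E
```

```text
18.65 [ 640.55672633 -193.84282159  185.98034833] 55.02979535789264 64.76607620716095 [-0.98602674 -0.08458246 -2.6330132 ] [-3.14074663e+00 -8.05596326e-05  7.69020897e-01]
shift cm [ 0.12  0.07 -0.  ] turn 0 j6 1.95
```

{"op": "move_arm", "data": {"increments": [[180,0.12,0.07,1,0],[180,0,0,1.5,0],[180,0,0,1.5,0],[180,0,0,1.5,0],[180,0,0,0,0]]}}

```text
time_s: 19.2
tcp_pos: [641.0, -191.7, 128.7]
orientation: [-3.138, 0.001, 0.771]
force: [0.7, -0.5, -3.0]
grip_width: 55.0
gripper_force: 64.8
```

{"op": "move_arm", "data": {"increments": [[180,0,0,1,0],[180,0,0,1,0],[180,0,0,0.5,0],[180,0,0,0,0],[180,0,0,0,0]]}}

```text
time_s: 19.7
tcp_pos: [642.3, -193.5, 105.9]
orientation: [3.142, -0.0, 0.77]
force: [0.2, 0.5, -3.3]
grip_width: 55.4
gripper_force: 64.8
```

```bash
python3 - <<'E'
from h import *
s=read_state();print(s["time_s"],s["tcp_pos"],s["grip_width"],s["gripper_force"],s["force"],s["orientation"]); go(641.9,-193.5)
c=shot("wrist","w12"); i=c["img"]
p=s["tcp_pos"]
print(proj(c,[[641.2,-195.2,126],[641.2-20,-195.2-20,126]]).round())
o=shot("side","s12"); print(proj(o,[[641,-194.5,42]]).round())
cv2.imwrite("pics/v13.png",cv2.convertScaleAbs(np.hstack([cv2.resize(i[180:400,200:440,::-1],(480,440)),cv2.resize(o["img"][145:215,235:285,::-1],(310,440),interpolation=cv2.INTER_CUBIC)]),alpha=1.5))
E
```

```text
19.7 [ 642.31666486 -193.51250508  105.90146485] 55.37142346625699 64.82324302196503 [ 0.24370624  0.54491389 -3.29870175] [ 3.14150860e+00 -5.66936741e-05  7.69735168e-01]
shift cm [-0.03 -0.03 -0.  ] turn 0 j6 1.95
[[322. 288.]
 [323. 345.]]
[[269. 173.]]
```

View pics/v13.png

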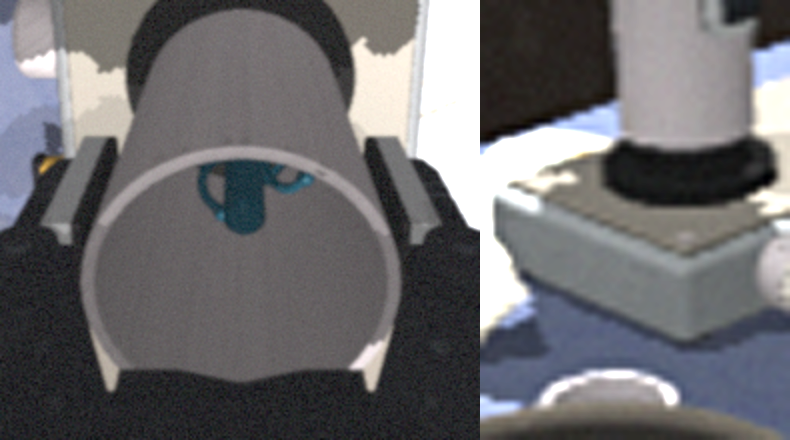

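The tree stands free inside the flask at crop (243,215), and the flask is centred over the flange. Descending the last 13 mm.

{"op": "move_arm", "data": {"increments": [[180,-0.03,0,0.4,0],[180,0,0,0.3,0],[180,0,0,0.2,0],[180,0,0,0,0]]}}

```text
time_s: 20.2
tcp_pos: [641.8, -193.6, 96.3]
orientation: [-3.141, 0.0, 0.77]
force: [-0.1, -0.5, -3.5]
grip_width: 54.9
gripper_force: 64.8
```

{"op": "move_arm", "data": {"increments": [[180,0,0,0.15,0],[180,0,0,0.15,0],[180,0,0,0,0]]}}

```text
time_s: 20.5
tcp_pos: [641.9, -193.6, 93.5]
orientation: [-3.141, 0.0, 0.77]
force: [-0.4, -0.2, -4.1]
grip_width: 55.1
gripper_force: 64.8
```

{"op": "move_arm", "data": {"increments": [[180,0,0,0.1,0],[180,0,0,0,0]]}}

```text
time_s: 20.7
tcp_pos: [642.0, -193.7, 92.8]
orientation: [3.142, -0.0, 0.77]
force: [-0.5, -0.3, -2.4]
grip_width: 55.2
gripper_force: 65.0
```

{"op": "move_arm", "data": {"increments": [[180,0,0,0.05,0],[120,0,0,0,0],[60,0,0,0,0],[20,0,0,0,0],[20,0,0,-1,0]]}}

```text
time_s: 21.2
tcp_pos: [641.5, -193.4, 101.4]
orientation: [-3.14, 0.001, 0.77]
force: [-0.8, 0.4, -0.5]
grip_width: 78.6
gripper_force: 0.0
```

{"op": "move_arm", "data": {"increments": [[20,0,0,-3,0],[20,0,0,-4,0],[20,1.7,-1.67,-0.5,0],[20,3.4,-3.34,0,0],[20,3.4,-3.34,0,0]]}}

```text
time_s: 21.7
tcp_pos: [645.1, -74.1, 178.5]
orientation: [3.14, -0.001, 0.768]
force: [0.8, 0.6, -0.3]
grip_width: 78.8
gripper_force: 0.0
```

{"op": "move_arm", "data": {"increments": [[20,3.4,-3.34,0,0],[20,3.4,-3.34,0,0],[20,1.7,-1.67,1,0],[20,0,0,0.8,0],[20,0,0,0,0]]}}

```text
time_s: 22.2
tcp_pos: [647.5, 45.0, 158.7]
orientation: [-3.141, 0.001, 0.771]
force: [-0.1, -0.8, 0.7]
grip_width: 78.7
gripper_force: 0.0
```

```bash
python3 - <<'E'
from h import *
s=read_state();print(s["time_s"],s["tcp_pos"],s["grip_width"],s["force"],s["orientation"])
c=shot("wrist","w14"); np.save("c14.npy",c,allow_pickle=True); i=c["img"]
e=proj(c,[655,53,62])[0];print(e)
h=cv2.cvtColor(i,cv2.COLOR_RGB2HSV)
u,v=int(e[0]),int(e[1])
for dv in range(-60,61,10): print(dv,[tuple(h[v+dv,u+du]) for du in ()], ' '.join(f"{h[v+dv,u+du,1]}/{h[v+dv,u+du,2]}" for du in range(-60,61,12)))
E
```

```text
22.2 [647.45611076  45.03286331 158.74345796] 78.74427442981803 [-0.1335479  -0.75856158  0.67861352] [-3.14087450e+00  9.55804635e-04  7.71138925e-01]
[319.93550926 183.62256206]
-60 [] 57/76 58/84 42/79 48/80 48/79 52/79 50/81 48/80 58/136 59/78 57/81
-50 [] 64/76 49/78 54/80 47/81 62/82 50/77 52/79 54/76 50/77 50/81 57/76
-40 [] 64/72 52/83 55/84 50/77 14/74 13/77 13/78 48/79 48/80 62/78 63/81
-30 [] 81/66 47/81 53/82 7/70 13/78 49/62 13/97 32/79 35/80 43/125 44/76
-20 [] 59/56 58/79 50/82 6/79 57/80 50/77 63/114 14/112 59/135 51/135 59/133
-10 [] 49/47 53/134 55/134 7/69 50/82 46/88 38/60 8/62 57/134 61/133 56/140
0 [] 41/44 47/137 58/133 7/74 18/70 12/83 16/78 19/67 61/137 62/136 59/135
10 [] 118/41 50/137 53/135 9/108 13/81 7/76 13/78 15/208 49/136 50/137 57/135
20 [] 195/34 48/137 48/134 47/136 9/218 9/87 12/212 55/139 55/139 46/134 56/136
30 [] 121/38 54/137 53/135 55/135 58/137 55/134 51/134 55/138 57/139 49/135 58/136
40 [] 172/37 61/122 62/119 53/136 52/137 58/136 50/118 57/116 60/137 56/136 63/137
50 [] 77/40 47/120 54/119 49/119 54/119 57/120 45/120 54/117 52/117 65/130 60/135
60 [] 147/40 52/117 53/115 67/115 53/120 59/117 53/121 55/116 52/118 53/130 49/135
```

```bash
python3 - <<'E'
from h import *
c=np.load("c14.npy",allow_pickle=True).item(); i=c["img"]
h=cv2.cvtColor(cv2.medianBlur(i,3),cv2.COLOR_RGB2HSV)
m=(h[:,:,1]<30).astype(np.uint8)*255
r=cv2.morphologyEx(m[125:230,270:375],cv2.MORPH_CLOSE,np.ones((5,5)))
k=max(cv2.findContours(r,0,cv2.CHAIN_APPROX_NONE)[0],key=cv2.contourArea)[:,0]+[270,125]
print(k.min(0),k.max(0))
for t in(165,172,178,184):
    q=k[k[:,1]>t]; f=circ(cast(c,q,62)[:,:2]); print(t,np.round(f,1))
q=k[k[:,1]>172]; f=circ(cast(c,q,62)[:,:2]); go(f[0]+.2,f[1]+1.2,30)
E
```

```text
[287 136] [349 207]
165 [657.   56.9  22.3]
172 [656.9  56.7  22.2]
178 [657.   56.8  22.3]
184 [657.   56.7  22.3]
shift cm [ 1.64 -0.34 12.93] turn 0 j6 2.31
```

{"op": "move_arm", "data": {"increments": [[20,0.8,-0.15,3,0],[20,0.8,-0.15,3,0],[20,0,0,3,0],[20,0,0,3,0],[20,0,0,0.9,0]]}}

```text
time_s: 22.75
tcp_pos: [656.0, 56.3, 27.7]
orientation: [-3.139, 0.003, 0.768]
force: [-1.0, 0.1, -0.3]
grip_width: 78.5
gripper_force: 0.0
```

{"op": "move_arm", "data": {"increments": [[20,0,0,0,0],[80,0,0,0,0],[130,0,0,0,0],[170,0,0,0,0],[200,0,0,0,0]]}}

```text
time_s: 23.25
tcp_pos: [658.3, 57.7, 32.5]
orientation: [3.139, -0.002, 0.77]
force: [-1.2, -0.3, 7.0]
grip_width: 43.6
gripper_force: 60.8
```

{"op": "move_arm", "data": {"increments": [[220,0,0,0,0],[220,0,0,0,0]]}}

```text
time_s: 23.45
tcp_pos: [658.3, 57.7, 32.5]
orientation: [3.139, -0.002, 0.77]
force: [-1.4, -0.7, 6.6]
grip_width: 43.7
gripper_force: 60.8
```

{"op": "move_arm", "data": {"increments": [[220,0,0,-1,0],[220,0,0,-3,0],[220,0,0,-4,0],[220,0,0,-4,0],[220,0,0,-1,0]]}}

```text
time_s: 23.95
tcp_pos: [658.9, 57.9, 166.5]
orientation: [3.136, -0.006, 0.77]
force: [0.5, 0.4, -0.9]
grip_width: 42.7
gripper_force: 61.4
```

```bash
python3 - <<'E'
from h import *
s=read_state();print(s["time_s"],s["tcp_pos"],s["grip_width"],s["force"],s["orientation"]); go(568.3,-265.0)
E
```

```text
23.95 [658.89238575  57.93982911 166.50299694] 42.70772474399878 [ 0.50096744  0.40789318 -0.93645   ] [ 3.13590656 -0.00551171  0.77003066]
shift cm [-28.98  16.88  -0.06] turn 0 j6 2.33
```

{"op": "move_arm", "data": {"increments": [[220,0,0,-2.5,0],[220,-2.0,1.2,0,0],[220,-3.9,2.25,0,0],[220,-3.9,2.25,0,0],[220,-3.9,2.25,0,0]]}}

```text
time_s: 24.45
tcp_pos: [613.4, -95.6, 185.6]
orientation: [3.142, -0.0, 0.771]
force: [0.5, -0.1, -1.7]
grip_width: 43.5
gripper_force: 61.3
```

{"op": "move_arm", "data": {"increments": [[220,-3.9,2.25,0,0],[220,-3.9,2.25,0,0],[220,-3.9,2.25,0,0],[220,-3.5,2.15,0,0],[220,0,0,0,0]]}}

```text
time_s: 24.95
tcp_pos: [565.5, -268.8, 185.1]
orientation: [3.141, 0.001, 0.765]
force: [0.7, 0.2, -1.4]
grip_width: 43.5
gripper_force: 61.4
```

{"op": "move_arm", "data": {"increments": [[220,0,0,2,0],[220,0,0,1.5,0],[220,0,0,0,0],[220,0,0,0,0]]}}

```text
time_s: 25.35
tcp_pos: [567.0, -263.9, 150.7]
orientation: [-3.141, 0.0, 0.77]
force: [0.3, -0.0, -0.5]
grip_width: 43.3
gripper_force: 61.4
```

```bash
python3 - <<'E'
from h import *
s=read_state();print(s["time_s"],s["tcp_pos"],s["grip_width"],s["force"],s["orientation"]); go(568.4,-264.5)
E
```

```text
25.35 [ 567.04731824 -263.91603089  150.68514827] 43.34225888347599 [ 0.31316108 -0.02338446 -0.53579811] [-3.14126693e+00  2.42588262e-06  7.70109358e-01]
shift cm [ 0.06  0.14 -0.  ] turn 0 j6 1.8
```

{"op": "move_arm", "data": {"increments": [[220,0.06,0.14,1,0],[220,0,0,1.5,0],[220,0,0,1.5,0],[220,0,0,1.2,0],[220,0,0,0,0]]}}

```text
time_s: 25.85
tcp_pos: [567.9, -264.3, 96.7]
orientation: [-3.139, 0.001, 0.77]
force: [0.5, 0.5, -1.6]
grip_width: 43.4
gripper_force: 61.4
```

{"op": "move_arm", "data": {"increments": [[220,0,0,0.4,0],[220,0,0,0.3,0],[220,0,0,0,0],[220,0,0,0,0]]}}

```text
time_s: 26.25
tcp_pos: [568.6, -265.0, 91.6]
orientation: [3.141, -0.0, 0.77]
force: [0.4, 0.4, -1.4]
grip_width: 43.5
gripper_force: 61.4
```

{"op": "move_arm", "data": {"increments": [[220,0,0,0.3,0],[220,0,0,0.2,0],[220,0,0,0,0]]}}

```text
time_s: 26.55
tcp_pos: [568.3, -264.8, 85.9]
orientation: [-3.141, 0.0, 0.77]
force: [0.2, 0.9, -1.9]
grip_width: 43.8
gripper_force: 61.4
```

{"op": "move_arm", "data": {"increments": [[220,0,0,0.2,0],[220,0,0,0.1,0],[220,0,0,0,0]]}}

```text
time_s: 26.85
tcp_pos: [568.3, -264.8, 83.1]
orientation: [-3.141, 0.0, 0.77]
force: [0.4, 0.3, -1.0]
grip_width: 43.7
gripper_force: 61.4
```

{"op": "move_arm", "data": {"increments": [[220,0,0,0.1,0],[220,0,0,0,0]]}}

```text
time_s: 27.05
tcp_pos: [568.5, -265.0, 82.6]
orientation: [3.141, -0.0, 0.77]
force: [-0.8, 1.0, 2.5]
grip_width: 43.7
gripper_force: 61.7
```

{"op": "move_arm", "data": {"increments": [[150,0,0,0,0],[80,0,0,0,0],[20,0,0,0,0],[5,0,0,-1.5,0],[0,0,0,-4,0]]}}

```text
time_s: 27.55
tcp_pos: [566.9, -263.9, 134.5]
orientation: [-3.135, 0.001, 0.77]
force: [1.4, -0.0, 0.9]
grip_width: 85.4
gripper_force: 0.0
```

{"op": "move_arm", "data": {"increments": [[0,0,0,-4,0],[0,0.8,-2.25,0,0],[0,1.58,-4.5,0,0],[0,1.58,-4.5,0,0],[0,1.58,-4.5,0,0]]}}

```text
time_s: 28.05
tcp_pos: [497.6, -112.0, 177.2]
orientation: [3.141, -0.0, 0.769]
force: [1.6, 0.6, -0.1]
grip_width: 85.2
gripper_force: 0.0
```

{"op": "move_arm", "data": {"increments": [[0,1.58,-4.5,1,0],[0,1.58,-4.5,1.5,0],[0,1.58,-4.5,1.5,0],[0,0.8,-2.25,2,0],[0,0,0,0,0]]}}

```text
time_s: 28.55
tcp_pos: [425.9, 41.0, 115.7]
orientation: [-3.139, 0.002, 0.773]
force: [-1.4, -0.9, -0.4]
grip_width: 85.2
gripper_force: 0.0
```

```bash
python3 - <<'E'
from h import *
s=read_state();print(s["time_s"],s["tcp_pos"],s["grip_width"],s["force"],s["orientation"])
c=shot("wrist","w15"); np.save("c15.npy",c,allow_pickle=True); i=c["img"]
e=proj(c,[[431,42,26],[431+33,42,26]]);print(e.round(1))
g=cv2.cvtColor(cv2.medianBlur(i,3),cv2.COLOR_RGB2GRAY)
m=(g<60).astype(np.uint8)*255
u,v=e[0].astype(int)
for dv in range(-75,76,10): print(dv,' '.join(f"{g[v+dv,u+du]:3d}" for du in range(-75,76,10)))
E
```

```text
28.55 [425.86449269  40.95778708 115.65711421] 85.21028001546975 [-1.41628564 -0.86946297 -0.35823747] [-3.13869328e+00  1.78259116e-03  7.73191509e-01]
[[324.8 195. ]
 [358.1 162.6]]
-75 102 103 103 102 103  96 102 101 104 103 100 101 164 167 167 166
-65 102 102 105 104  99  96  94  96  99  97  97 164 163 145 112 166
-55 104 102 102 104 103  95 100  99  99  99 100 104 130 101 102 104
-45 100 107 100 104  99  49  58  58  57  55  64 103  99 104 100  99
-35 102 101 103 105  57  59  65  96  92  67  58  77 102 104 103  99
-25 104 104 101  99  60  94  95  95 106 105  79  58 103 108 105  99
-15 101 104 113  70  63  95  97  96 127 166 158  56 136 168 165 159
-5 103 166 165  60  63 137 145 163 171 169 169  54 102 167 169 164
5 166 169 159 102  48 131 161 163 170 171  98  74 146 169 172 166
15 161 166 160 166  86  63  95 115 106 102  48  86 168 167 167 167
25 158 167 159 166 131  85  47  60  54  47  89 163 167 168 168 166
35 161 156 147 144 145 155  88  87  89  88 151 147 175 167 166 165
45 148 148 148 144 142 142 142 151 151 152 151 153 152 167 167 171
55 150 146 145 149 149 146 141 148 154 169 152 149 154 163 164 166
65 115 115 115 190 189 193 124 118 116 115 112 113 117  63  65 111
75 113 113 127 188 193 190 122 120 119 123 115 114 116  67  66  69
```

```bash
python3 - <<'E'
from h import *
c=np.load("c15.npy",allow_pickle=True).item(); i=c["img"]
h=cv2.cvtColor(cv2.medianBlur(i,3),cv2.COLOR_RGB2HSV)
m=(h[:,:,1]<70).astype(np.uint8)*255
r=cv2.morphologyEx(m[135:245,265:385],cv2.MORPH_CLOSE,np.ones((5,5)))
k=max(cv2.findContours(r,0,cv2.CHAIN_APPROX_NONE)[0],key=cv2.contourArea)[:,0]+[265,135]
print(k.min(0),k.max(0))
for t in(185,192,200):
    q=k[k[:,1]>t]; f=circ(cast(c,q,26)[:,:2]); print(t,np.round(f,1))
q=k[k[:,1]>188]; f=circ(cast(c,q,26)[:,:2]); go(f[0]+.2,f[1]+1.2,2)
E
```

```text
[279 142] [369 234]
185 [431.7  43.9  32. ]
192 [431.7  43.9  32. ]
200 [431.7  44.   32. ]
shift cm [ 0.7  -0.08 11.48] turn 0 j6 2.27
```

{"op": "move_arm", "data": {"increments": [[0,0.35,-0.05,3,0],[0,0.35,0,3,0],[0,0,0,3,0],[0,0,0,1.5,0],[0,0,0,0,0]]}}

```text
time_s: 29.1
tcp_pos: [433.3, 42.9, 11.1]
orientation: [-3.14, 0.002, 0.769]
force: [0.1, -0.2, -0.1]
grip_width: 85.6
gripper_force: 0.0
```

{"op": "move_arm", "data": {"increments": [[0,0,0,0.5,0],[0,0,0,0.2,0],[0,0,0,0,0]]}}

```text
time_s: 29.4
tcp_pos: [434.0, 43.5, 5.8]
orientation: [3.141, -0.001, 0.77]
force: [-0.1, 0.7, -0.1]
grip_width: 85.1
gripper_force: 0.0
```

{"op": "move_arm", "data": {"increments": [[30,0,0,0,0],[60,0,0,0,0],[80,0,0,0,0],[100,0,0,0,0],[100,0,0,0,0]]}}

```text
time_s: 29.9
tcp_pos: [433.8, 43.6, 6.6]
orientation: [3.14, -0.001, 0.77]
force: [-5.6, -0.8, 17.9]
grip_width: 64.0
gripper_force: 61.5
```

{"op": "move_arm", "data": {"increments": [[100,0,0,-1,0],[100,0,0,-3.5,0],[100,0,0,-4.5,0],[100,0,0,-4.5,0],[100,0,0,-4.4,0]]}}

```text
time_s: 30.4
tcp_pos: [432.9, 43.8, 186.8]
orientation: [3.141, -0.0, 0.77]
force: [1.0, -0.1, -1.5]
grip_width: 63.7
gripper_force: 66.2
```

{"op": "move_arm", "data": {"increments": [[100,-0.55,2.25,0,0],[100,-1.1,4.5,0,0],[100,-1.1,4.5,0,0],[100,-1.1,4.5,0,0],[100,-1.1,4.5,0,0]]}}

```text
time_s: 30.9
tcp_pos: [539.4, -137.8, 184.9]
orientation: [3.141, -0.0, 0.77]
force: [1.3, 0.4, 0.0]
grip_width: 63.4
gripper_force: 66.2
```

{"op": "move_arm", "data": {"increments": [[100,-1.1,4.5,0,0],[100,-1.1,4.5,0,0],[100,-0.55,2.25,0,0],[100,0,0,0,0],[100,0,0,0,0]]}}

```text
time_s: 31.4
tcp_pos: [597.1, -236.1, 184.0]
orientation: [-3.14, 0.0, 0.769]
force: [-0.5, -0.2, -0.6]
grip_width: 63.6
gripper_force: 66.2
```

```bash
python3 - <<'E'
from h import *
s=read_state();print(s["time_s"],s["tcp_pos"],s["grip_width"],s["force"],s["orientation"])
c=shot("wrist","w16"); np.save("c16.npy",c,allow_pickle=True); i=c["img"]
a=np.linspace(0,2*np.pi,8,endpoint=False)
e=proj(c,[[641.3-.3+28*np.cos(t),-194.4-1.25+28*np.sin(t),135] for t in a]);print(e.round())
cv2.imwrite("pics/v14.png",i[:,:,::-1])
E
```

```text
31.4 [ 597.0593716  -236.11379634  183.97951066] 63.62308047727422 [-0.5375949  -0.2172424  -0.61948837] [-3.14043396e+00  1.55592549e-04  7.69120385e-01]
[[360.  83.]
 [323.  68.]
 [286.  85.]
 [273. 122.]
 [289. 157.]
 [324. 171.]
 [358. 156.]
 [374. 121.]]
```

View pics/v14.png

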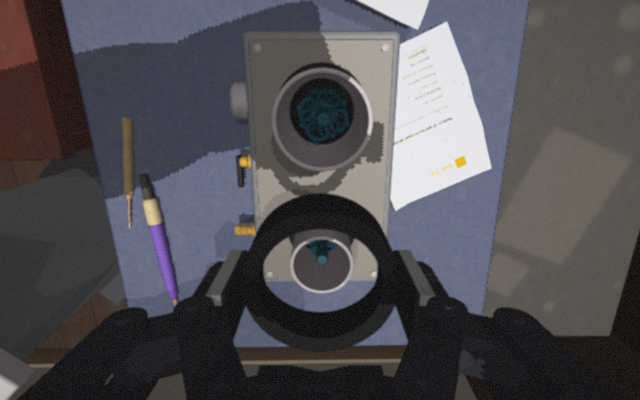

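The wide flask's rim spans about 272–373 × 70–171, within 1 px of prediction. Both trees stand free inside their flasks. I'll put the collar on.

{"op": "move_arm", "data": {"increments": [[100,2,0,0,0],[100,3,0,0,0],[100,1.1,0.05,1,0],[100,0,0,1.5,0],[100,0,0,1,0]]}}

```text
time_s: 31.95
tcp_pos: [641.4, -192.2, 148.1]
orientation: [-3.141, 0.0, 0.772]
force: [-0.5, 1.0, -0.4]
grip_width: 63.8
gripper_force: 66.2
```

{"op": "move_arm", "data": {"increments": [[100,0,0,0,0],[100,0,0,0,0]]}}

```text
time_s: 32.15
tcp_pos: [641.3, -193.8, 149.5]
orientation: [-3.141, 0.0, 0.77]
force: [1.0, -0.6, -0.0]
grip_width: 63.8
gripper_force: 66.2
```

```bash
python3 - <<'E'
from h import *
s=read_state();print(s["time_s"],s["tcp_pos"],s["grip_width"],s["force"],s["orientation"]); go(641.2,-194.0,129.6)
E
```

```text
32.15 [ 641.31101538 -193.83359729  149.49290403] 63.815677323775006 [ 1.0459594  -0.59999828 -0.03724468] [-3.14142527e+00  1.14257017e-04  7.69882107e-01]
shift cm [-0.02  0.    1.99] turn 0 j6 1.95
```

{"op": "move_arm", "data": {"increments": [[100,0,0,0.5,0],[100,0,0,0.4,0],[100,0,0,0.2,0],[100,0,0,0,0]]}}

```text
time_s: 32.55
tcp_pos: [641.3, -194.1, 138.0]
orientation: [-3.141, 0.0, 0.77]
force: [0.2, 0.7, -0.6]
grip_width: 63.8
gripper_force: 66.2
```

{"op": "move_arm", "data": {"increments": [[100,0,0,0.3,0],[100,0,0,0.2,0],[100,0,0,0.2,0],[100,0,0,0,0]]}}

```text
time_s: 32.95
tcp_pos: [641.4, -193.9, 130.9]
orientation: [-3.141, 0.0, 0.77]
force: [0.6, 0.2, -0.4]
grip_width: 63.8
gripper_force: 66.2
```

{"op": "move_arm", "data": {"increments": [[100,0,0,0.1,0],[100,0,0,0,0]]}}

```text
time_s: 33.15
tcp_pos: [641.5, -194.0, 130.2]
orientation: [-3.142, 0.0, 0.77]
force: [0.2, 0.2, -1.4]
grip_width: 64.0
gripper_force: 66.2
```

{"op": "move_arm", "data": {"increments": [[100,0,0,0.1,0],[100,0,0,0,0]]}}

```text
time_s: 33.35
tcp_pos: [641.7, -194.1, 129.8]
orientation: [3.141, -0.0, 0.77]
force: [0.2, 0.6, 3.4]
grip_width: 63.5
gripper_force: 66.5
```

{"op": "move_arm", "data": {"increments": [[100,0,0,0.05,0],[100,0,0,0,0]]}}

```text
time_s: 33.55
tcp_pos: [641.7, -194.0, 129.7]
orientation: [3.14, -0.001, 0.77]
force: [-0.9, 0.2, 7.1]
grip_width: 63.6
gripper_force: 66.9
```

{"op": "move_arm", "data": {"increments": [[60,0,0,0,0],[0,0,0,0,0],[0,0,0,0,0],[0,0,0,-1.5,0],[0,0,0,-3,0]]}}

```text
time_s: 34.05
tcp_pos: [640.4, -193.6, 171.6]
orientation: [-3.137, 0.002, 0.77]
force: [1.2, 0.3, -0.5]
grip_width: 85.2
gripper_force: 0.0
```

{"op": "move_arm", "data": {"increments": [[0,0,0,-4,0],[0,0,0,-4,0],[0,-3,0,0,0],[0,0,0,0,0],[0,0,0,0,0]]}}

```text
time_s: 34.55
tcp_pos: [619.7, -215.2, 253.5]
orientation: [-3.141, 0.0, 0.769]
force: [-0.4, -0.2, -0.4]
grip_width: 85.8
gripper_force: 0.0
```

```bash
python3 - <<'E'
from h import *
s=read_state();print(s["time_s"],s["tcp_pos"],s["grip_width"],s["force"])
c=shot("wrist","w17"); i=c["img"]; np.save("c17.npy",c,allow_pickle=True)
e=proj(c,[641,-195.2,149])[0]; u,v=e.astype(int); print(u,v)
g=cv2.GaussianBlur(cv2.cvtColor(i,cv2.COLOR_RGB2GRAY),(0,0),1)
for t in range(0,360,30):
    a=np.radians(t); rr=np.arange(15,46,2.5)
    q=proj(c,np.c_[641+rr*np.cos(a),-195.2+rr*np.sin(a),np.full(len(rr),149)]).round().astype(int)
    print(t,' '.join(f"{g[y,x]:3d}" for x,y in q))
print("r     ",rr)
# narrow flask rim z=112
h=cv2.cvtColor(cv2.medianBlur(i,3),cv2.COLOR_RGB2HSV)
for t in range(0,360,30):
    a=np.radians(t); rr2=np.arange(14,33,2)
    q=proj(c,np.c_[567.8+rr2*np.cos(a),-266+rr2*np.sin(a),np.full(len(rr2),112)]).round().astype(int)
    print(t,' '.join(f"{g[min(y,399),x]:3d}" for x,y in q))
E
```

```text
34.55 [ 619.66857726 -215.18928808  253.53125944] 85.84256652087655 [-0.42666922 -0.1987484  -0.3693553 ]
321 157
0  33  30  24  24  34  30  28  45  84  86  86  86  86
30  37  33  33  28  26  28  29  26  26  34  84  86  89
60  37  35  30  34  25  28  28  25  26  29  74  86  86
90  35  44  28  19  38  32  28  28  75  85  85  85  84
120  29  59  72  67  56  29  27  48 144 163 130 120 110
150  75  73  72  70  36  27  29  55 142 160 156 134 127
180  76  74  75  62  24  26  28  81 149 160 160 159 158
210  77  76  76  37  23  26  34  96 140  85  41  28  30
240  75  75  74  44  27  43  43  95 161 161 139  62  40
270  71  70  69  31  25  35  43 132 166 167 167 166 167
300  65  65  64  50  22  29  30 144 171 170 156 184 234
330  41  63  64  61  35  27  29 118 175 173 159 169 232
r      [15.  17.5 20.  22.5 25.  27.5 30.  32.5 35.  37.5 40.  42.5 45. ]
0  67  66  91 135 103  72  61  51  41  46
30  33  40  58 123 142  83  71  70  70  69
60  35  36  40 120 145  86  70  70  70  69
90  66  66  65 120 146  79  67  57  44  46
120  67  65  67 103 150 135 134 134 134 135
150  68  67  70 106 154 138 132 132 132 131
180  69  70  70 119 154 129 115 111 107 103
210  79  78  91 118 177 133 114 112 111 112
240  76  76  78 136 169 120 110 111 115 115
270  72  69  89 139 166 122 118 119 120 118
300  69  66  84 149 160 154 153 154 154 154
330  66  66  88 142 151 153 155 156 155 156
```

The collar's outer edge lies at about 33 mm all round at z = 149, and the narrow flask's rim fits at z = 112. Everything is seated at its expected height, so I'm handing in.

```bash
python3 -c "
from station import *
print(hand_in())"
```

```text
the job is handed in; nothing more can be done
None
```

I handed the job in at about 35 s. By contact heights and camera checks, both trees are fully home in their bases, both flasks sit on their flanges clear of the wax, and the collar rests on the wide flask's rim.

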